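Open the safety-capped descaler on the pull-out tea shelf tray

ROBOT

A 6-joint arm with a two-finger parallel gripper is mounted at the origin on the work surface. World frame = base frame: x ahead of the robot, y to its left, z up, the work surface at z = 0. Lengths are in mm, angles in rad, forces in N, time in s.
With the tool pointing down it reaches from about 300 to 775 mm from the base axis. Payload 14.6 kg.
Tool frame: the origin (TCP) lies midway between the tips of the shut fingers; the grasp point (between the pads) lies behind it (manip.grip_depth is the z of the grasp point in the tool frame, in mm); z points along the fingers, y is the line along which they close (so a half turn about z gives the same grasp; the last joint's range is limited). The gripper opens to 94 mm and grips with 3 to 60 N. Pads are 16 mm wide; open, the fingers measure 119 mm over their backs; the gripper's body (75 mm by 177 mm) begins 78 mm behind the grasp point.
Start: joints at [-1.277, 0.3, 1.521, -0, 1.321, -0.067], TCP at [194.155, -514.58, 169.346] pointing down, gripper open.
Joint ranges: [-3.03, 3.03], [-0.79, 2.21], [0.23, 2.52], [-1.04, 4.18], [0, 3.07], [-2.55, 2.55]. Speed limits (rad/s): [2.22, 2.22, 2.57, 3.14, 3.14, 3.14].

INTERFACE

Orientations are given as [roll, pitch, yaw] about the fixed x, y, z axes, in that order (R = Rz(yaw) Ry(pitch) Rx(roll)).
In Python, from cell import manip gives the robot as it stands.
- The arm moves only by the tool send_path, called after "Call:" as name(argument=value, ...), one argument or row to a line, values as JSON. Schema: {"type":"object","properties":{"plan":{"type":"object","properties":{"increments":{"type":"array","items":{"type":"array","items":{"type":"number"},"minItems":6,"maxItems":6},"minItems":1,"maxItems":5}},"additionalProperties":false,"required":["increments"]},"finger_gap":{"type":"number"},"grip_force":{"type":"number"},"only":{"type":"string"},"quiet":{"type":"boolean"},"lines":{"type":"string"}},"required":["plan"],"additionalProperties":false}. plan is an object whose key "increments" holds a list of rows, 1 to 5 of them, each of 6 numbers: dx, dy, dz in mm, then a rotation vector rx, ry, rz in rad; each row is the pose to reach, as a shift and turn from the pose commanded when the call began, along the tool's axes at that moment; what a row does not reach only later rows make up. A row lasts 1/10 s, in which the tool goes at most 50 mm and 0.15 rad, less where a joint would pass 70% of its speed; a pose out of reach is approached as far as the arm can. finger_gap is the finger opening in mm, set as the call begins (left out keeps the last). The fingers move at their own pace and stop on an object; grip_force is the grip in N (left out, the last holds). Time passes only in rows, so rows that do not move let the fingers close. The tool returns the time, the measured TCP pose, the force, the opening and the grip force at its end. only (a regular expression) keeps the lines of the reply that match it, lines (a string "A,B") keeps lines A to B, and quiet returns only ok. Input that does not fit is refused with a message, and nothing moves.
- manip.read_state(): the state, without advancing time (a new reading comes with each control period).
- manip.camera(name): name is "side" or "top"; returns (picture, depth): 384x512x3 uint8, red, green, blue; 384x512 float32, mm along the optical axis (not along the pixel's ray), 0 where there is no reading.
- manip.camera_info(name): a dict with "K" (3x3 intrinsics, pixels), "rvec" (rotation vector, rad) and "tvec" (3), from world to camera coordinates, as OpenCV has them. Camera axes: x right, y down, z forward; pixel columns grow to the right and rows downward; lengths in mm; the calibration is good to about 2 mm. A picture is of the moment at which its call begins. camera_info takes no time and is no camera call.
- manip.sign_off(): hands the job in; it is judged then, once.
The state is a dict: "clock": time; "joints": joint angles; "qd": joint speeds; "effort": joint torques, N m; "eef_pos": TCP position; "eef_rot": TCP orientation; "wrist_force": force on the tool from outside, world axes, zero at the start; "moment": the same for the moment, N m; "finger_gap": finger opening in mm; "finger_force": force on a finger pad.
Only numpy, scipy, OpenCV 4.12 (cv2) and the standard library are available. Lean on these libraries where they do the work, as an engineer would, in place of code of your own. Each camera call takes 0.05 s, during which the arm holds its last target. There are 200 camera calls.

TASK

The kettle is to be descaled: pull the bamboo tray all the way out from under the shelf by its black handle, then open the white descaler bottle standing in it - press its blue push-and-turn safety cap down, keep it pressed while turning it anticlockwise until it comes free, and lift it straight up. Leave the bottle standing in its pocket and the other tea things where they are, and finish still holding the cap level over the open bottle, 5 cm or so above its mouth.

Things in the scene. Friction and masses are not known exactly. Their poses are not given: they have to be found in the camera images.
- cabinet: Low fixed tea cabinet of pale wood, 434 mm wide, 320 deep, 158 high. Origin on the table right below the deck board's front edge, mid tray bay; -x points out of its front (roughly world -y), z up. Deck 16 mm thick, underside 142 mm up. Tray bay at y -0.11 to 0.11, unused tilt-out bamboo bin at y -0.31 to -0.12. Scoop, whisk and glass jar are on the deck, 50 mm or more behind its front edge
- tray_handle (a point): Middle of the top bar of the tray's black bail handle: round bar 10 mm thick, 70 mm straight along the point's y axis, 110 mm above the table, 100 mm in front of the deck's edge while the tray is in; can be pinched from above. The tray pulls out along the point's -x axis; z up
- tray (a joint): How far the tray is out, m: 0 in, 0.170 fully out at its stop. Slides straight, 2.5 N friction, stays where left. Tray 200 mm wide, floor 14 mm above the table; two 60.5 mm square pockets, walls 30 mm high, centred 150 mm behind the handle and 50 mm either side of its middle: under the deck when in, 120 mm in front of its edge when out
- bottle: White square descaler bottle, 58 mm wide, 0.25 to 0.5 kg, loose, standing in one of the two tray pockets (which one differs), which keeps it from turning. Origin under its centre, z up its axis. Body 74 mm tall, shoulder to 84 mm, then a neck 29 mm wide (37 mm over its three bayonet ledges) up to the mouth
- mouth (a point): Centre of the rim of the bottle's mouth, 104 mm above the bottle's underside; under the cap at the start
- cap: Blue ribbed round push-and-turn cap on the bottle, 46 mm wide, 25 mm high, 30 g; grip it round its side from above, at any yaw. Origin mid its open lower rim, z up; locked, that is 91 mm above the bottle's underside. Lugs block turning until it is pressed down over 3.5 mm (best 5 to 6); kept pressed, it turns anticlockwise seen from above
- cap_top (a point): Middle of the cap's top face (white arrow), 25 mm above its lower rim. A spring in the cap pushes back: 3 N at rest, 10 N at the end of the 6 mm press, then solid. Turned 45 to 75 degrees (60 is best) from its locked place the cap can be lifted straight off; at about 77 degrees it meets a stop
- caddy: Bystander: dark red lacquered round tea caddy, 58 mm wide, 63 mm high, in the other tray pocket. It may ride along with the tray but stays in its pocket. Origin under its centre
- bowl: Bystander: dark tenmoku tea bowl, 122 mm wide, 68 mm high, on the table in front of the tray, at least 40 mm clear of where the tray comes to its stop. Origin under its centre
- whisk: Bystander: bamboo whisk on its celadon holder, 57 mm wide, 136 mm high, on the deck. Origin under its centre
- jar: Bystander: ribbed glass jar of sweets with wire-latched lid, 92 mm wide, 120 mm high, on the deck. Origin under its centre

How it is judged (in metres and radians):
On the way, in this order (a step that is already met when the one before it is completed fails the run):
1. the tray is pulled fully out, with the bottle still closed (value of joint tray above 0.16 m and z of cap in the frame of bottle below 0.095 m), for 0.2 s.
2. the cap is pressed down by the fingers (z of cap in the frame of bottle below 0.088 m and contact force between the fingers and cap above 1 N), for 0.2 s.
3. the cap has come off, lifted in the fingers (z of cap in the frame of bottle above 0.115 m and contact force between the fingers and cap above 1 N), for 0.2 s.
At the end, for the whole second after the job is handed in: Tray out to within 15 mm; bottle and caddy upright in their pockets; fingers hold the cap still, level within 15 deg, within 30 mm of the bottle's axis, its rim 30 to 90 mm above the mouth, not touching the bottle; bowl, whisk and jar within 20 mm of their places (value of joint tray above 0.155 m and z of cap in the frame of bottle between 0.134 and 0.194 m and horizontal distance between cap and bottle below 0.03 m and angle between cap's own z axis and vertical below 0.26 rad and contact force between the fingers and cap above 1 N and linear speed of cap below 0.03 m/s and contact force between cap and bottle below 0.1 N and height (world z) of bottle between 0.008 and 0.022 m and angle between bottle's own z axis and vertical below 0.1 rad and height (world z) of caddy between 0.008 and 0.022 m and angle between caddy's own z axis and vertical below 0.2 rad and distance of each of bowl, whisk, jar from where it was at the start of the episode below 0.02 m); the arm keeps its last pose, push and grip.
It fails at once if the bottle is lifted out of its pocket or tipped (height (world z) of bottle above 0.034 m or angle between bottle's own z axis and vertical above 0.25 rad).
It fails at once if the bowl, whisk or jar is knocked over (angle between any of bowl, whisk, jar's own z axis and vertical above 0.4 rad).
It also fails if it takes over 54 s, if anything falls off the work surface, if the arm or the gripper's body presses on something with over 40 N, if the wrist force passes 120 N, or if a joint passes its speed limit or range.

## Working session

There is one attempt and no reset: what is moved stays moved. The work goes in short steps, Python scripts to look and compute and a tool call to move; the robot and the scene stay as the last step left them, time stands still between calls to the robot, and variables do not carry over. Pictures are saved under pics/ and viewed, at most 10 in all, crops included, and the job is handed in when it is done.

```bash
ls; mkdir -p pics; python3 - <<'E'
from cell import manip
import cv2,numpy as np
print(manip.grip_depth, manip.read_state())
for n in("side","top"):
    p,d=manip.camera(n); np.savez(f"pics/{n}0.npz",p=p,d=d); cv2.imwrite(f"pics/{n}0.png",p[:,:,::-1])
    i=manip.camera_info(n); R=cv2.Rodrigues(np.array(i["rvec"],float))[0]; print(n,i["K"],-R.T@np.array(i["tvec"]).ravel(),R[2])
E
```

```text
pics
-18.8 {'clock': 0.0, 'joints': array([-1.27660577e+00,  3.00450258e-01,  1.52158452e+00, -2.03648667e-05,
        1.32071585e+00, -6.66136958e-02]), 'qd': array([-1.68241264e-04, -3.80424784e-04,  6.69600588e-04, -6.45237616e-05,
       -1.49247592e-04, -1.12260327e-03]), 'effort': array([-2.01656170e-03, -5.31809127e+01, -3.52739024e+01,  7.07202265e-02,
        2.44248135e-02, -4.16735941e-05]), 'eef_pos': array([ 194.05899924, -514.2951126 ,  168.7963386 ]), 'eef_rot': array([-3.14043594e+00, -5.73978411e-05,  3.60809274e-01]), 'wrist_force': array([ 0.12774814, -0.14560507, -0.58191766]), 'moment': array([ 0.01995057, -0.04535436,  0.05699079]), 'finger_force': 0.0, 'finger_gap': 93.75823410664776}
side [[446.48580603   0.         255.2988303 ]
 [  0.         446.48580603 193.28444102]
 [  0.           0.           1.        ]] [ 466.44038231 -837.62267316  761.65665618] [ 0.10589878  0.82398479 -0.55662781]
top [[385.33943969   0.         250.34800491]
 [  0.         385.33943969 193.80024252]
 [  0.           0.           1.        ]] [ 535.37411864   97.04233935 1045.22472509] [ 0.07814253  0.00355215 -0.99693587]
```

View pics/side0.png

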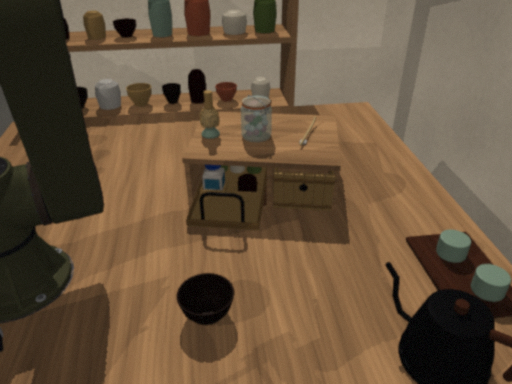

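View pics/top0.png

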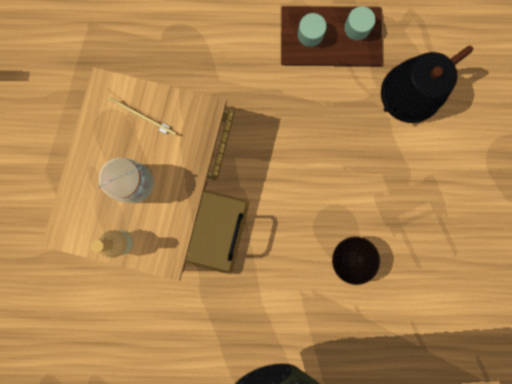

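The side view shows the bail handle's bar at about (201–243, 196), the bottle in the left pocket at (213,178), the caddy in the right one at (247,183) and the bowl at (206,298). In the top view the handle bar is the dark line near (237,236), and the deck's front edge runs from (226,98) to (181,279). The arc at (262,237) is only a shadow.

```bash
cat > h.py <<'E'
from cell import manip
import cv2,numpy as np
def cam(n):
    i=manip.camera_info(n); return np.array(i["K"],float),cv2.Rodrigues(np.array(i["rvec"],float))[0],np.array(i["tvec"],float).ravel()
def plane(n,uv,z):
    K,R,t=cam(n); c=-R.T@t; d=R.T@np.linalg.inv(K)@np.array([uv[0],uv[1],1.]); return c+d*(z-c[2])/d[2]
def tri(us,ut):
    P=[K@np.c_[R,t] for K,R,t in(cam("side"),cam("top"))]
    X=cv2.triangulatePoints(P[0],P[1],np.array(us,float).reshape(2,1),np.array(ut,float).reshape(2,1)).ravel(); return X[:3]/X[3]
def bl(m,x0,y0,x1,y1):
    r=np.zeros(m.shape,np.uint8); r[y0:y1,x0:x1]=m[y0:y1,x0:x1]
    n,l,s,c=cv2.connectedComponentsWithStats(r); k=1+np.argmax(s[1:,4]); return (l==k),s[k],c[k]
E
python3 - <<'E'
from h import *
S=np.load("pics/side0.npz")["p"]; T=np.load("pics/top0.npz")["p"]
m,s,c=bl((T.max(2)<45),222,195,255,275); print("top bar",s,c)
pts=np.argwhere(m)[:,::-1].astype(np.float32); r=cv2.minAreaRect(pts); b=cv2.boxPoints(r); print(r,b.tolist())
m2,s2,c2=bl((S.max(2)<45),192,185,252,226); print("side",s2,c2)
ys,xs=np.where(m2); cols={x:(ys[xs==x].min(),ys[xs==x].max()) for x in range(xs.min(),xs.max()+1) if (xs==x).any()}; print(cols)
e=plane("top",(226,98),158),plane("top",(181,279),158); print("deck",e, np.linalg.norm(e[0]-e[1]),np.arctan2(*(e[0]-e[1])[1::-1]))
B=S.astype(int); mb,sb,cb=bl(((B[:,:,2]>B[:,:,0]+40)),195,160,240,195); print("cap",sb,cb)
print("bowl",plane("top",(357,260),50))
for k in (110,): print(plane("top",r[0],k),[plane("top",p,k).round(1) for p in b])
vv=cv2.resize(np.hstack([S[140:240,180:290],T[190:290,170:280]]),None,fx=3.6,fy=3.6,interpolation=cv2.INTER_NEAREST); cv2.imwrite("pics/crop0.png",vv[:,:,::-1])
E
```

```text
top bar [229 214  14  46 139] [234.81294964 236.5323741 ]
((235.13912963867188, 236.407470703125), (3.6511175632476807, 46.81875228881836), 14.381393432617188) [[227.55645751953125, 258.6298522949219], [239.18508911132812, 213.27822875976562], [242.7218017578125, 214.18508911132812], [231.09317016601562, 259.5367126464844]]
side [199 192  46  31 320] [222.06875 202.50625]
{199: (np.int64(200), np.int64(200)), 200: (np.int64(197), np.int64(211)), 201: (np.int64(195), np.int64(219)), 202: (np.int64(194), np.int64(219)), 203: (np.int64(194), np.int64(219)), 204: (np.int64(193), np.int64(219)), 205: (np.int64(193), np.int64(195)), 206: (np.int64(193), np.int64(195)), 207: (np.int64(193), np.int64(195)), 208: (np.int64(193), np.int64(195)), 209: (np.int64(192), np.int64(195)), 210: (np.int64(192), np.int64(195)), 211: (np.int64(192), np.int64(195)), 212: (np.int64(192), np.int64(195)), 213: (np.int64(192), np.int64(195)), 214: (np.int64(192), np.int64(195)), 215: (np.int64(192), np.int64(195)), 216: (np.int64(192), np.int64(195)), 217: (np.int64(193), np.int64(195)), 218: (np.int64(193), 
[... 686 characters left out ...]
 (np.int64(195), np.int64(198)), 238: (np.int64(195), np.int64(198)), 239: (np.int64(195), np.int64(200)), 240: (np.int64(196), np.int64(203)), 241: (np.int64(197), np.int64(221)), 242: (np.int64(198), np.int64(222)), 243: (np.int64(200), np.int64(222)), 244: (np.int64(210), np.int64(221))}
deck (array([830.71155281, 159.89512591, 158.        ]), array([409.23159949, 255.70381343, 158.        ])) 432.2321779549793 -0.22351673391254873
cap [207 166  12   3  31] [212.32258065 166.87096774]
bowl [ 446.52795791 -173.56802874   50.        ]
[505.1531003  136.02079999 110.        ] [array([451.9, 153.5, 110. ]), array([561., 127., 110.]), array([558.9, 118.4, 110. ]), array([449.8, 145. , 110. ])]
```

View pics/crop0.png

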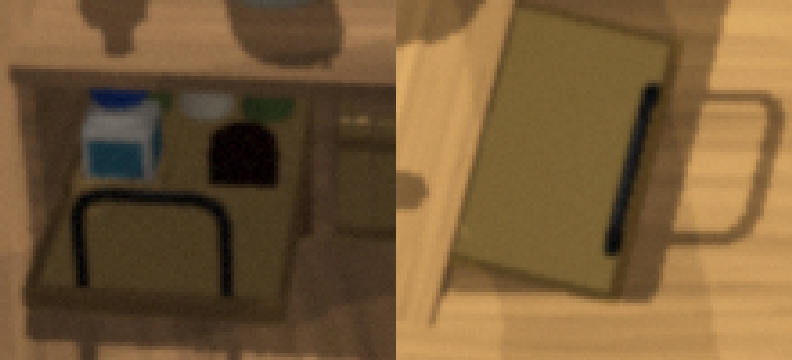

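The crop shows the bail handle with both rounded corners clear, the bottle with its blue cap left, and the caddy right. Next I work out the handle by triangulation.

```bash
cat >> h.py <<'E'
def rel(target,yaw=None):
    s=manip.read_state(); from scipy.spatial.transform import Rotation as Ro
    R=Ro.from_euler("xyz",s["eef_rot"]); d=R.inv().apply(np.array(target)-s["eef_pos"])
    rv=None if yaw is None else (R.inv()*Ro.from_euler("xyz",[np.pi,0,yaw])).as_rotvec()
    print("pos",s["eef_pos"].round(1),"move",d.round(1),"rv",None if rv is None else rv.round(3))
E
python3 - <<'E'
from h import *
H=tri((222,194.3),(235.1,236.4)); print(H)
# ends: outer corners of bar
print(tri((200,197),(229.5,259)),tri((243.5,199),(240.8,213.8)))
rel([H[0],H[1],169],-0.23); rel([H[0],H[1],91.2],-0.23)
print([plane("top",p,z).round(0) for p,z in(((113,243),280),((124,180),275))])
E
```

```text
[504.266182   136.22724006 108.55334641]
[447.46507341 149.71198747  96.08363118] [559.30255547 123.44467032  97.20384887]
pos [ 194.1 -514.3  168.8] move [ 5.199e+02 -4.992e+02  4.000e-01] rv [-0.001  0.     0.591]
pos [ 194.1 -514.3  168.8] move [ 519.9 -499.1   78.2] rv [-0.001  0.     0.591]
[array([495., 370., 280.]), array([621., 354., 275.])]
```

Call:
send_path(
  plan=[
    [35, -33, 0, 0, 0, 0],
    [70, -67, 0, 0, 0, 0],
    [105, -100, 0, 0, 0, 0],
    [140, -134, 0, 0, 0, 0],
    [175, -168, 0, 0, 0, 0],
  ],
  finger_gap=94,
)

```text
refused: plan: the value is not of type 'object' (schema: type "object"). Nothing was moved.
```

Wrong form. The message asks for an object with the rows under "increments", so I'll send the same numbers that way.

Call:
send_path(
  plan={"increments": [[35, -33, 0, 0, 0, 0], [70, -67, 0, 0, 0, 0], [105, -100, 0, 0, 0, 0], [140, -134, 0, 0, 0, 0], [175, -168, 0, 0, 0, 0]]},
  finger_gap=94,
)

```text
clock: 0.6
eef_pos: [298.8, -293.7, 169.2]
eef_rot: [-3.141, 0.0, 0.36]
wrist_force: [1.8, 0.2, 0.7]
finger_gap: 94.0
finger_force: 0.0
```

Call:
send_path(
  plan={"increments": [[35, -33, 0, 0, 0, 0], [70, -67, 0, 0, 0, 0], [105, -100, 0, 0, 0, 0], [140, -134, 0, 0, 0, 0], [175, -168, 0, 0, 0, 0]]},
)

```text
clock: 1.1
eef_pos: [403.3, -74.6, 169.4]
eef_rot: [3.141, -0.0, 0.361]
wrist_force: [1.0, -0.9, 0.4]
finger_gap: 94.1
finger_force: 0.0
```

Call:
send_path(
  plan={"increments": [[35, -33, 0, 0, 0, 0.12], [70, -67, 0, 0, 0, 0.24], [105, -100, 0, 0, 0, 0.36], [140, -134, 0, 0, 0, 0.48], [170, -163, 0, 0, 0, 0.591]]},
)

```text
clock: 1.6
eef_pos: [504.9, 138.2, 169.1]
eef_rot: [3.141, 0.0, -0.235]
wrist_force: [0.5, -1.7, 0.3]
finger_gap: 94.0
finger_force: 0.0
```

Call:
send_path(
  plan={"increments": [[0, 0, 0, 0, 0, 0], [0, 0, 0, 0, 0, 0]]},
)

```text
clock: 1.8
eef_pos: [504.1, 136.2, 168.6]
eef_rot: [3.141, 0.001, -0.227]
wrist_force: [0.6, -0.6, -0.8]
finger_gap: 94.0
finger_force: 0.0
```

```bash
python3 - <<'E'
from h import *
rel([504.3,136.2,91.2],-0.23)
E
```

```text
pos [504.1 136.2 168.6] move [ 0.3 -0.1 77.4] rv [0.001 0.001 0.003]
```

Call:
send_path(
  plan={"increments": [[0, 0, 25, 0, 0, 0], [0, 0, 50, 0, 0, 0], [0, 0, 70, 0, 0, 0], [0, 0, 77, 0, 0, 0], [0, 0, 77, 0, 0, 0]]},
)

```text
clock: 2.3
eef_pos: [504.1, 134.9, 92.1]
eef_rot: [3.141, 0.001, -0.23]
wrist_force: [0.6, -0.5, 0.9]
finger_gap: 93.9
finger_force: 0.0
```

Call:
send_path(
  plan={"increments": [[0, 0, 0, 0, 0, 0], [0, 0, 0, 0, 0, 0], [0, 0, 0, 0, 0, 0], [0, 0, 0, 0, 0, 0], [0, 0, 0, 0, 0, 0]]},
  finger_gap=0,
  grip_force=30,
)

```text
clock: 2.8
eef_pos: [504.6, 135.9, 92.6]
eef_rot: [-3.141, -0.0, -0.23]
wrist_force: [-0.5, 0.5, -0.4]
finger_gap: 57.6
finger_force: 0.0
```

Call:
send_path(
  plan={"increments": [[0, 0, 0, 0, 0, 0], [0, 0, 0, 0, 0, 0], [0, 0, 0, 0, 0, 0]]},
)

```text
clock: 3.1
eef_pos: [504.5, 135.9, 92.3]
eef_rot: [3.142, 0.0, -0.23]
wrist_force: [-0.2, 0.0, 0.0]
finger_gap: 33.3
finger_force: 0.0
```

Call:
send_path(
  plan={"increments": [[0, 0, 0, 0, 0, 0], [0, 0, 0, 0, 0, 0], [0, 0, 0, 0, 0, 0], [0, 0, 0, 0, 0, 0], [0, 0, 0, 0, 0, 0]]},
)

```text
clock: 3.6
eef_pos: [504.5, 135.9, 92.4]
eef_rot: [-3.142, -0.0, -0.23]
wrist_force: [0.3, -0.9, -0.3]
finger_gap: 0.4
finger_force: 0.0
```

The fingers shut on nothing, so I look.

```bash
python3 - <<'E'
from h import *
S=manip.camera("side")[0];T=manip.camera("top")[0]
np.savez("pics/1.npz",S=S,T=T)
vv=cv2.resize(np.hstack([S[100:250,150:280],T[180:330,150:280]]),None,fx=3,fy=3); cv2.imwrite("pics/c1.png",vv[:,:,::-1])
E
```

```text
(no output)
```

View pics/c1.png

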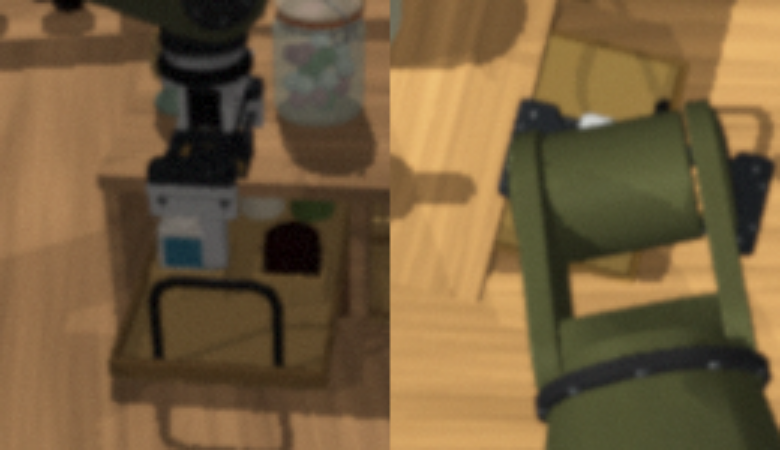

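The side crop shows the fingers ending above and behind the bar, whose mid is at crop (216,285). I check what the TCP projects to, and test the calibration against it.

```bash
python3 - <<'E'
from h import *
s=manip.read_state();print(s["eef_pos"],s["finger_gap"])
for n in("side","top"):
    i=manip.camera_info(n)
    for P in (s["eef_pos"],s["eef_pos"]+[0,0,18.8],[504.3,136.2,108.6],s["eef_pos"]+[0,0,97]):
        print(n,cv2.projectPoints(np.array(P,float).reshape(1,3),np.array(i["rvec"],float),np.array(i["tvec"],float),np.array(i["K"]),None)[0].ravel().round(1))
S=np.load("pics/1.npz")["S"]; cv2.imwrite("pics/c2.png",cv2.resize(S[140:230,180:260],None,fx=6.6,fy=6.6,interpolation=2)[:,:,::-1])
d=manip.camera("side")[1]
for r in range(156,204,4): print(r,[int(d[r,c]) for c in range(196,248,4)])
E
```

```text
[504.50554136 135.87051027  92.34313633] 0.7360803128397833
side [222.6 199.5]
side [222.3 193.5]
side [222.3 194.3]
side [220.9 167.8]
top [235.5 236.4]
top [235.2 236.7]
top [235.1 236.7]
top [233.7 237.9]
156 [1242, 1015, 1015, 1013, 1014, 1016, 1014, 1017, 1009, 1074, 1239, 1241, 1238]
160 [1232, 1012, 1012, 1009, 1012, 1007, 1008, 1008, 1011, 1227, 1222, 1224, 1223]
164 [1347, 1021, 1019, 1021, 1019, 1014, 1016, 1012, 1014, 1227, 1227, 1226, 1225]
168 [1348, 1033, 1033, 1033, 1031, 1030, 1024, 1030, 1026, 1438, 1428, 1437, 1453]
172 [1354, 1412, 1302, 1289, 1034, 1035, 1034, 1033, 1032, 1450, 1436, 1441, 1447]
176 [1354, 1418, 1291, 1289, 1281, 1290, 1126, 1121, 1427, 1428, 1426, 1316, 1308]
180 [1359, 1418, 1296, 1294, 0, 1289, 1124, 1125, 1411, 1409, 1408, 1302, 1296]
184 [1365, 1368, 1299, 1299, 1296, 1302, 1130, 1132, 1381, 1384, 1334, 1301, 1290]
188 [1363, 1352, 1306, 1307, 1306, 1307, 1141, 1141, 1373, 1374, 1319, 1309, 1295]
192 [1366, 1310, 1310, 1169, 1172, 1311, 1305, 1305, 1348, 1351, 1294, 1296, 1299]
196 [1309, 1333, 1169, 1313, 1315, 1311, 1167, 1167, 1166, 1162, 1164, 1163, 1306]
200 [1305, 1180, 1317, 1318, 1316, 1316, 1316, 1317, 1314, 1314, 1308, 1167, 1314]
```

View pics/c2.png

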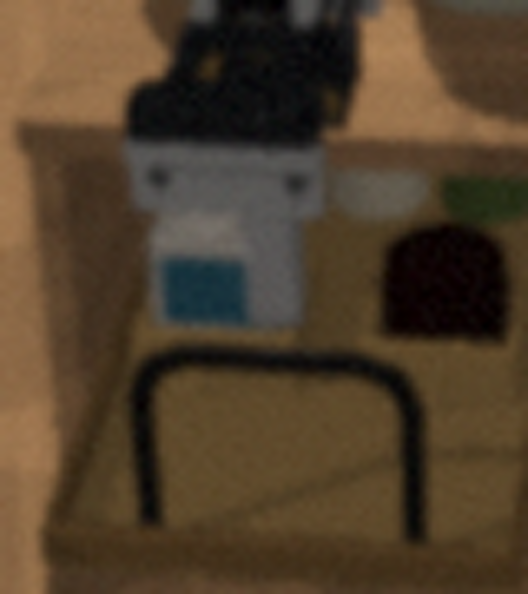

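```bash
python3 - <<'E'
from h import *
S=np.load("pics/1.npz")["S"]
d=manip.camera("side")[1]; dt=manip.camera("top")[1]
def bp(n,u,v,D):
    K,R,t=cam(n); return (R.T@(np.linalg.inv(K)@[u,v,1]*D-t)).round(1)
for u,v in((220,188),(222,180),(223,188),(226,188),(222,194),(230,195),(214,194),(212,160),(228,160),(204,168),(230,176)): print(u,v,S[v,u],d[v,u],bp("side",u,v,d[v,u]))
for v in range(184,202): print(v,[int(x) for x in d[v,214:234:2]])
d0=np.load("pics/side0.npz")["d"]; t0=np.load("pics/top0.npz")["d"]
for u,v in((222,194),(210,193),(235,196),(240,230)): print("0",u,v,bp("side",u,v,d0[v,u]))
for u,v in((235,236),(238,225),(232,248),(200,120),(215,230),(400,300)): print("t",u,v,bp("top",u,v,t0[v,u]))
E
```

```text
220 188 [80 79 77] 1143.7158 [498.9 124.  136.6]
222 180 [91 88 89] 1130.4167 [505.1 123.3 160.7]
223 188 [79 78 75] 1144.716 [506.6 123.9 136.1]
226 188 [69 56 41] 1335.7003 [522.2 283.1  31.6]
222 194 [17 17 17] 1168.1031 [503.6 135.2 110.2]
230 195 [12  9 11] 1161.8942 [523.9 125.9 111.5]
214 194 [16 12 11] 1165.8137 [482.8 136.  111.6]
212 160 [21 21 23] 1009.3099 [482.   48.3 262.7]
228 160 [57 44 35] 1013.17957 [518.   46.9 260.7]
204 168 [68 67 65] 1031.284 [462.6  59.8 236.6]
230 176 [79 60 35] 1429.891 [541.7 381.7  12. ]
184 [1297, 1294, 1137, 1138, 1136, 1132, 1333, 1388, 1393, 1379]
185 [1300, 1304, 1142, 0, 1136, 1136, 1336, 1365, 1379, 1383]
186 [1298, 1302, 1137, 1139, 1144, 1136, 1333, 1371, 1378, 1380]
187 [1304, 1305, 1137, 1139, 1137, 1137, 1338, 1374, 1369, 1375]
188 [1308, 1303, 1135, 1143, 1139, 1143, 1335, 1375, 1364, 1369]
189 [1305, 1311, 1154, 1157, 1150, 1151, 1337, 1364, 1370, 1365]
190 [1308, 1310, 1308, 1307, 1315, 1306, 1334, 1359, 1360, 1361]
191 [1304, 1298, 1299, 1304, 1301, 1302, 1337, 1355, 1357, 1357]
192 [1170, 1305, 1305, 1306, 1303, 1304, 1338,
[... 203 characters left out ...]
161, 1159]
196 [1314, 1311, 1170, 1163, 1169, 1161, 1164, 1162, 1164, 1161]
197 [1311, 1321, 1312, 1313, 1314, 1317, 1329, 1326, 1323, 1330]
198 [1322, 1311, 1319, 1313, 1316, 1316, 1325, 1325, 1325, 1325]
199 [1317, 1320, 1317, 1316, 1314, 1319, 1324, 1316, 1318, 1321]
200 [1318, 1321, 1315, 1316, 1312, 1314, 1315, 1313, 1316, 0]
201 [1309, 1312, 1311, 1310, 1309, 1309, 1309, 1310, 1311, 1310]
0 222 194 [503.4 129.8 113.9]
0 210 193 [472.7 137.6 114.6]
0 235 196 [536.7 124.  108.4]
0 240 230 [546.6 118.   -0.8]
t 235 236 [506.4 136.  118.9]
t 238 225 [532.7 129.3 114.7]
t 232 248 [477.8 142.8 117.8]
t 200 120 [777.  219.9 159.3]
t 215 230 [518.5 194.   12.8]
t 400 300 [ 338.  -300.1    0.4]
```

Depth agrees with the triangulated bar (z about 110, y about 136). But the fingertips are really at z of about 131 while the reported TCP z is 92, so the reported height reads some 39 mm low. x and y match. I open, go down a further 38 mm by the camera, and check.

Call:
send_path(
  plan={"increments": [[0, 0, 0, 0, 0, 0], [0, 0, 0, 0, 0, 0], [0, 0, 0, 0, 0, 0], [0, 0, 0, 0, 0, 0], [0, 0, 0, 0, 0, 0]]},
  finger_gap=70,
)

```text
clock: 4.35
eef_pos: [504.5, 135.9, 92.3]
eef_rot: [3.142, 0.0, -0.23]
wrist_force: [0.3, -0.2, 0.0]
finger_gap: 37.1
finger_force: 0.0
```

Call:
send_path(
  plan={"increments": [[0, 0, 0, 0, 0, 0], [0, 0, 0, 0, 0, 0], [0, 0, 0, 0, 0, 0], [0, 0, 0, 0, 0, 0], [0, 0, 0, 0, 0, 0]]},
)

```text
clock: 4.85
eef_pos: [504.5, 135.9, 92.4]
eef_rot: [-3.142, -0.0, -0.23]
wrist_force: [0.7, 0.4, 0.2]
finger_gap: 69.6
finger_force: 0.0
```

Call:
send_path(
  plan={"increments": [[0, 0, 10, 0, 0, 0], [0, 0, 20, 0, 0, 0], [0, 0, 30, 0, 0, 0], [0, 0, 38, 0, 0, 0], [0, 0, 38, 0, 0, 0]]},
)

```text
clock: 5.35
eef_pos: [503.8, 135.7, 52.8]
eef_rot: [3.141, 0.002, -0.23]
wrist_force: [-0.0, -0.4, 0.0]
finger_gap: 70.2
finger_force: 0.0
```

```bash
python3 - <<'E'
from h import *
s=manip.read_state(); print(s["eef_pos"],s["joints"].round(3))
S,d=manip.camera("side"); K,R,t=cam("side")
for u in (219,221,223,225):
    print(u,[(v,(R.T@(np.linalg.inv(K)@[u,v,1]*d[v,u]-t)).round(0).tolist()) for v in range(196,232,2)][:18] if u==221 else [int(d[v,u]) for v in range(190,232,2)])
E
```

```text
[503.76792989 135.70027835  52.82853193] [0.193 0.368 1.721 0.    1.054 1.994]
219 [1099, 1106, 1108, 1111, 1117, 1121, 1124, 1128, 1135, 1132, 1272, 1267, 1259, 1248, 1239, 1233, 1205, 1207, 1212, 1228, 1222]
221 [(196, [499.0, 88.0, 136.0]), (198, [499.0, 86.0, 131.0]), (200, [499.0, 89.0, 123.0]), (202, [498.0, 86.0, 119.0]), (204, [498.0, 88.0, 112.0]), (206, [498.0, 88.0, 105.0]), (208, [497.0, 90.0, 98.0]), (210, [501.0, 201.0, 11.0]), (212, [500.0, 189.0, 13.0]), (214, [500.0, 182.0, 11.0]), (216, [499.0, 172.0, 12.0]), (218, [498.0, 161.0, 13.0]), (220, [498.0, 153.0, 12.0]), (222, [496.0, 127.0, 25.0]), (224, [496.0, 125.0, 20.0]), (226, [496.0, 124.0, 14.0]), (228, [496.0, 134.0, -1.0]), (230, [495.0, 123.0, 0.0])]
223 [1201, 1207, 1162, 1165, 1125, 1127, 1131, 1130, 1133, 1135, 1279, 1265, 1256, 1250, 1243, 1237, 1206, 1206, 1208, 1226, 1224]
225 [1201, 1206, 1162, 1162, 1325, 1316, 1312, 1299, 1289, 1282, 1276, 1265, 1257, 1253, 1240, 1235, 1207, 1205, 1213, 1218, 1223]
```

Call:
send_path(
  plan={"increments": [[0, 0, 0, 0, 0, 0], [0, 0, 0, 0, 0, 0], [0, 0, 0, 0, 0, 0], [0, 0, 0, 0, 0, 0], [0, 0, 0, 0, 0, 0]]},
  finger_gap=0,
  grip_force=30,
)

```text
clock: 5.9
eef_pos: [504.6, 135.9, 54.5]
eef_rot: [-3.141, -0.0, -0.23]
wrist_force: [0.1, -0.6, 1.2]
finger_gap: 33.6
finger_force: 0.0
```

Call:
send_path(
  plan={"increments": [[0, 0, 0, 0, 0, 0], [0, 0, 0, 0, 0, 0], [0, 0, 0, 0, 0, 0], [0, 0, 0, 0, 0, 0], [0, 0, 0, 0, 0, 0]]},
)

```text
clock: 6.4
eef_pos: [504.5, 135.9, 54.4]
eef_rot: [-3.141, -0.0, -0.23]
wrist_force: [0.1, 0.9, 0.1]
finger_gap: 9.2
finger_force: 30.0
```

Call:
send_path(
  plan={"increments": [[0, 0, 0, 0, 0, 0]]},
)

```text
clock: 6.5
eef_pos: [504.5, 135.9, 54.4]
eef_rot: [-3.141, -0.0, -0.23]
wrist_force: [-0.2, 0.7, -0.0]
finger_gap: 8.7
finger_force: 30.0
```

Gripped (gap 9 mm, 30 N). I pull out along tool +y.

Call:
send_path(
  plan={"increments": [[0, 4, 0, 0, 0, 0], [0, 12, 0, 0, 0, 0], [0, 24, 0, 0, 0, 0], [0, 36, 0, 0, 0, 0], [0, 50, 0, 0, 0, 0]]},
)

```text
clock: 7.0
eef_pos: [492.6, 86.1, 54.3]
eef_rot: [-3.142, 0.0, -0.23]
wrist_force: [-0.7, 3.1, 0.2]
finger_gap: 8.9
finger_force: 30.0
```

Call:
send_path(
  plan={"increments": [[0, 14, 0, 0, 0, 0], [0, 28, 0, 0, 0, 0], [0, 42, 0, 0, 0, 0], [0, 56, 0, 0, 0, 0], [0, 70, 0, 0, 0, 0]]},
)

```text
clock: 7.5
eef_pos: [476.4, 17.8, 54.3]
eef_rot: [3.141, 0.001, -0.231]
wrist_force: [-2.3, 3.6, 2.1]
finger_gap: 8.7
finger_force: 30.0
```

Call:
send_path(
  plan={"increments": [[0, 13, 0, 0, 0, 0], [0, 26, 0, 0, 0, 0], [0, 37, 0, 0, 0, 0], [0, 45, 0, 0, 0, 0], [0, 49, 0, 0, 0, 0]]},
)

```text
clock: 8.0
eef_pos: [465.2, -29.0, 54.3]
eef_rot: [-3.14, 0.001, -0.231]
wrist_force: [3.8, 36.7, 0.6]
finger_gap: 8.5
finger_force: 30.0
```

Call:
send_path(
  plan={"increments": [[0, 2, 0, 0, 0, 0], [0, 3, 0, 0, 0, 0], [0, 3, 0, 0, 0, 0], [0, 3, 0, 0, 0, 0], [0, 3, 0, 0, 0, 0]]},
)

```text
clock: 8.5
eef_pos: [465.3, -28.8, 54.3]
eef_rot: [-3.136, 0.001, -0.23]
wrist_force: [3.0, 34.7, 1.4]
finger_gap: 8.8
finger_force: 30.0
```

The stop is reached (169.4 mm travelled, 35 N). I ease off, release, rise and clear the view.

Call:
send_path(
  plan={"increments": [[0, -1, 0, 0, 0, 0], [0, -2, 0, 0, 0, 0], [0, -2, 0, 0, 0, 0], [0, -2, 0, 0, 0, 0], [0, -2, 0, 0, 0, 0]]},
  finger_gap=60,
)

```text
clock: 9.0
eef_pos: [465.7, -30.1, 54.4]
eef_rot: [3.141, -0.0, -0.231]
wrist_force: [0.5, 0.8, 0.0]
finger_gap: 45.3
finger_force: 0.0
```

Call:
send_path(
  plan={"increments": [[0, 0, 0, 0, 0, 0], [0, 0, 0, 0, 0, 0], [0, 0, 0, 0, 0, 0], [0, 0, -20, 0, 0, 0], [0, 0, -45, 0, 0, 0]]},
)

```text
clock: 9.5
eef_pos: [465.0, -29.6, 99.2]
eef_rot: [3.141, 0.002, -0.23]
wrist_force: [-0.1, -0.2, -0.0]
finger_gap: 60.3
finger_force: 0.0
```

Call:
send_path(
  plan={"increments": [[0, 0, -40, 0, 0, 0], [0, 0, -80, 0, 0, 0], [0, 30, -100, 0, 0, 0], [0, 75, -100, 0, 0, 0], [0, 120, -100, 0, 0, 0]]},
  finger_gap=94,
)

```text
clock: 10.0
eef_pos: [438.1, -147.6, 200.1]
eef_rot: [3.141, -0.002, -0.229]
wrist_force: [0.2, 0.3, 0.3]
finger_gap: 93.1
finger_force: 0.0
```

```bash
python3 - <<'E'
from h import *
S,d=manip.camera("side");T,dt=manip.camera("top")
np.savez("pics/2.npz",S=S,T=T,d=d,dt=dt)
vv=cv2.resize(np.hstack([S[110:290,120:260],T[170:350,160:300]]),None,fx=2.8,fy=2.8); cv2.imwrite("pics/c3.png",vv[:,:,::-1])
E
```

```text
(no output)
```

View pics/c3.png

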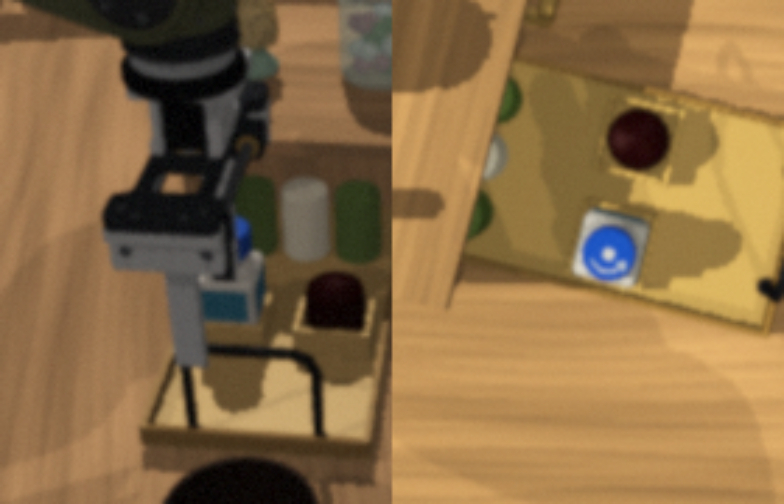

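The top crop shows the cap (centre about (238,260) in the full picture) with its arrow, on the bottle in its pocket, and the caddy standing. In the side view the gripper still hides the cap, so I shift sideways and measure.

Call:
send_path(
  plan={"increments": [[40, 0, 0, 0, 0, 0], [80, 0, 0, 0, 0, 0], [120, 0, 0, 0, 0, 0], [150, 0, 0, 0, 0, 0], [150, 0, 0, 0, 0, 0]]},
)

```text
clock: 10.6
eef_pos: [586.4, -180.5, 197.6]
eef_rot: [-3.141, 0.002, -0.23]
wrist_force: [-0.3, -0.5, -0.5]
finger_gap: 93.9
finger_force: 0.0
```

```bash
python3 - <<'E'
from h import *
S,d=manip.camera("side");T,dt=manip.camera("top")
np.savez("pics/3.npz",S=S,T=T,d=d,dt=dt)
f=lambda I:(I[:,:,2].astype(int)>I[:,:,0].astype(int)+45)&(I[:,:,2].astype(int)>I[:,:,1].astype(int)+35)
for n,I,D,roi in(("side",S,d,(170,150,240,240)),("top",T,dt,(210,235,265,285))):
    m,s,c=bl(f(I),*roi); cc=cv2.convexHull(np.argwhere(m)[:,::-1].astype(np.float32)); (u,v),r=cv2.minEnclosingCircle(cc)
    print(n,s,c.round(1),(u,v),r,np.median(D[m]))
    K,R,t=cam(n); vs,us=np.where(m); P=(np.linalg.inv(K)@np.c_[us,vs,np.ones(len(us))].T*D[m]); P=R.T@(P-t[:,None]); P=P[:,D[m]>0]
    print(np.percentile(P,[2,10,50,90,98],axis=1).round(1).tolist())
    if n=="top": print("z=130:",plane("top",(u,v),130), plane("top",c,130))
    else: ut=c; 
E
```

```text
side [192 187  17  16 219] [200.2 194.6] (200.17039489746094, 194.4441375732422) 9.003047943115234 1138.4338
[[427.2, 104.1, 108.7], [431.7, 106.1, 112.9], [447.9, 113.9, 127.4], [462.8, 139.5, 129.9], [467.2, 149.0, 130.8]]
top [228 251  19  19 280] [237. 260.] (237.15383911132812, 260.1538391113281) 9.682014465332031 905.1084
[[430.1, 109.0, 126.3], [434.6, 113.7, 128.7], [450.8, 130.2, 130.6], [466.9, 146.4, 132.7], [471.4, 151.1, 133.8]]
z=130: [450.33817776 129.7070358  130.        ] [450.79932398 130.16713989 130.        ]
```

Cap top is at (450.5, 129.9, 130.5). That agrees with the tray geometry (450.8, 128.5, 130), so I move over it.

```bash
python3 - <<'E'
from h import *
rel([450.6,129.3,150],-0.23)
E
```

```text
pos [ 584.3 -180.1  198.6] move [-200.6 -270.9   48.9] rv [-0.     0.001  0.   ]
```

Call:
send_path(
  plan={"increments": [[-28, -38, 0, 0, 0, 0], [-56, -76, 0, 0, 0, 0], [-84, -114, 0, 0, 0, 0], [-112, -152, 0, 0, 0, 0], [-140, -190, 0, 0, 0, 0]]},
)

```text
clock: 11.2
eef_pos: [489.5, 37.8, 199.8]
eef_rot: [-3.141, -0.001, -0.23]
wrist_force: [1.4, 0.3, -0.9]
finger_gap: 93.7
finger_force: 0.0
```

Call:
send_path(
  plan={"increments": [[-28, -38, 0, 0, 0, 0], [-50, -68, 20, 0, 0, 0], [-60, -81, 45, 0, 0, 0], [-60, -81, 48, 0, 0, 0], [-60, -81, 48, 0, 0, 0]]},
)

```text
clock: 11.7
eef_pos: [451.1, 128.5, 151.8]
eef_rot: [3.141, -0.0, -0.23]
wrist_force: [-0.1, 0.4, -0.3]
finger_gap: 94.1
finger_force: 0.0
```

```bash
python3 - <<'E'
from h import *
rel([450.6,129.3,66],-0.23)
E
```

```text
pos [451.1 128.5 151.8] move [-0.7 -0.7 85.8] rv [ 0. -0.  0.]
```

Call:
send_path(
  plan={"increments": [[0, 0, 30, 0, 0, 0], [0, -1, 55, 0, 0, 0], [0, -1, 70, 0, 0, 0], [0, -1, 70, 0, 0, 0], [0, -1, 70, 0, 0, 0]]},
)

```text
clock: 12.2
eef_pos: [452.6, 129.1, 82.7]
eef_rot: [-3.141, -0.001, -0.231]
wrist_force: [0.7, 0.1, -0.4]
finger_gap: 93.9
finger_force: 0.0
```

```bash
python3 - <<'E'
from h import *
rel([450.6,129.3,66],-0.23)
S,d=manip.camera("side"); K,R,t=cam("side")
cv2.imwrite("pics/c4.png",cv2.resize(S[150:240,150:260],None,fx=6,fy=6)[:,:,::-1])
for v in range(186,222,2): print(v,[(R.T@(np.linalg.inv(K)@[u,v,1]*d[v,u]-t)).round(0).astype(int).tolist() for u in (196,199,202)])
E
```

```text
pos [452.6 129.1  82.7] move [-2.   0.3 16.7] rv [-0.001 -0.001 -0.001]
186 [[440, 74, 180], [447, 70, 182], [452, 263, 58]]
188 [[440, 68, 178], [447, 69, 177], [453, 143, 129]]
190 [[439, 70, 171], [447, 67, 172], [453, 135, 127]]
192 [[439, 70, 165], [446, 67, 167], [452, 123, 129]]
194 [[438, 73, 158], [446, 71, 159], [452, 113, 130]]
196 [[438, 71, 153], [445, 67, 155], [452, 107, 128]]
198 [[438, 70, 148], [445, 69, 148], [451, 109, 120]]
200 [[437, 71, 141], [444, 71, 141], [451, 105, 117]]
202 [[437, 65, 140], [444, 68, 137], [451, 105, 111]]
204 [[436, 74, 128], [444, 67, 131], [450, 115, 97]]
206 [[434, 112, 95], [442, 107, 98], [450, 109, 96]]
208 [[434, 103, 95], [442, 103, 94], [449, 102, 94]]
210 [[433, 108, 85], [441, 102, 88], [449, 103, 87]]
212 [[433, 102, 83], [441, 100, 84], [448, 101, 82]]
214 [[433, 100, 78], [440, 101, 77], [448, 96, 80]]
216 [[432, 99, 72], [440, 101, 70], [448, 101, 69]]
218 [[432, 104, 62], [439, 99, 65], [447, 94, 68]]
220 [[431, 102, 57], [439, 101, 58], [447, 100, 57]]
```

View pics/c4.png

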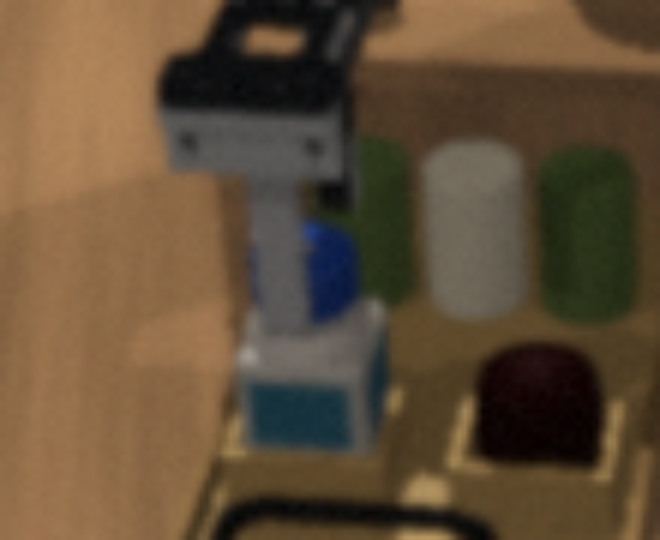

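The near finger (crop x 247–313, tip row about 335) stands in front of the cap and its tip is at true z of about 126. I go down 20 mm and close gently, then firmly.

Call:
send_path(
  plan={"increments": [[-1, 0, 8, 0, 0, 0], [-2, 0, 16, 0, 0, 0], [-2, 0, 20, 0, 0, 0], [-2, 0, 20, 0, 0, 0], [-2, 0, 20, 0, 0, 0]]},
  finger_gap=0,
  grip_force=10,
)

```text
clock: 12.75
eef_pos: [449.8, 130.2, 61.3]
eef_rot: [3.142, 0.0, -0.23]
wrist_force: [-0.8, -0.1, -0.3]
finger_gap: 57.2
finger_force: 0.0
```

Call:
send_path(
  plan={"increments": [[0, 0, 0, 0, 0, 0], [0, 0, 0, 0, 0, 0], [0, 0, 0, 0, 0, 0], [0, 0, 0, 0, 0, 0]]},
)

```text
clock: 13.15
eef_pos: [449.9, 130.1, 61.5]
eef_rot: [3.142, -0.0, -0.23]
wrist_force: [-1.3, -2.6, 2.5]
finger_gap: 45.6
finger_force: 10.0
```

Call:
send_path(
  plan={"increments": [[0, 0, 0, 0, 0, 0], [0, 0, 0, 0, 0, 0]]},
  finger_gap=0,
  grip_force=50,
)

```text
clock: 13.35
eef_pos: [449.9, 130.2, 61.5]
eef_rot: [-3.142, -0.0, -0.23]
wrist_force: [-0.4, -1.1, 3.0]
finger_gap: 45.3
finger_force: 50.0
```

Call:
send_path(
  plan={"increments": [[0, 0, 2, 0, 0, 0], [0, 0, 4, 0, 0, 0], [0, 0, 5.5, 0, 0, 0], [0, 0, 5.5, 0, 0, 0], [0, 0, 5.5, 0, 0, 0]]},
)

```text
clock: 13.85
eef_pos: [450.1, 130.3, 56.2]
eef_rot: [-3.141, -0.001, -0.23]
wrist_force: [-1.8, -2.5, 9.1]
finger_gap: 44.9
finger_force: 50.0
```

Call:
send_path(
  plan={"increments": [[0, 0, 0.5, 0, 0, 0], [0, 0, 0.5, 0, 0, 0]]},
)

```text
clock: 14.05
eef_pos: [450.1, 130.3, 55.7]
eef_rot: [-3.141, -0.001, -0.23]
wrist_force: [-1.9, -1.3, 8.8]
finger_gap: 45.0
finger_force: 50.0
```

About 9 N at 5.8 mm is what a full press should give. Now I turn 60° anticlockwise (negative about tool z, which points down), keeping it pressed.

Call:
send_path(
  plan={"increments": [[0, 0, 0, 0, 0, -0.1], [0, 0, 0, 0, 0, -0.2], [0, 0, 0, 0, 0, -0.3], [0, 0, 0, 0, 0, -0.4], [0, 0, 0, 0, 0, -0.5]]},
)

```text
clock: 14.55
eef_pos: [450.6, 130.7, 56.0]
eef_rot: [-3.141, -0.002, 0.274]
wrist_force: [0.1, -0.2, 9.7]
finger_gap: 45.1
finger_force: 50.0
```

```bash
python3 - <<'E'
from h import *
print(manip.read_state()["moment"])
E
```

```text
[ 0.18633145 -0.05010612 -0.04050904]
```

Call:
send_path(
  plan={"increments": [[0, 0, 0, 0, 0, -0.12], [0, 0, 0, 0, 0, -0.24], [0, 0, 0, 0, 0, -0.36], [0, 0, 0, 0, 0, -0.47], [0, 0, 0, 0, 0, -0.55]]},
)

```text
clock: 15.05
eef_pos: [450.4, 130.9, 55.9]
eef_rot: [3.141, -0.002, 0.824]
wrist_force: [-1.1, 2.4, 8.7]
finger_gap: 45.0
finger_force: 50.0
```

Call:
send_path(
  plan={"increments": [[0, 0, 0, 0, 0, 0], [0, 0, 0, 0, 0, 0]]},
)

```text
clock: 15.25
eef_pos: [450.3, 130.8, 55.9]
eef_rot: [3.141, -0.002, 0.82]
wrist_force: [-0.7, 1.3, 9.4]
finger_gap: 45.2
finger_force: 50.0
```

```bash
python3 - <<'E'
from h import *
print(manip.read_state()["moment"])
T,dt=manip.camera("top");S,d=manip.camera("side")
cv2.imwrite("pics/c5.png",cv2.resize(np.hstack([S[150:240,160:250],T[215:305,190:280]]),None,fx=4.4,fy=4.4)[:,:,::-1])
E
```

```text
[0.33835905 0.25739481 0.0516244 ]
```

View pics/c5.png

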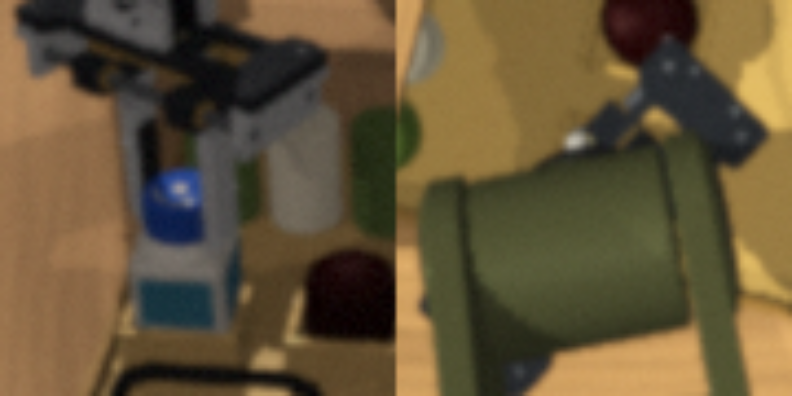

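The side crop shows the cap between the fingers at (175,205) with its arrow turned, and the bottle upright in its pocket. I lift in small steps, watching the vertical force in case the cap is still latched.

Call:
send_path(
  plan={"increments": [[0, 0, -2, 0, 0, 0], [0, 0, -5, 0, 0, 0], [0, 0, -8, 0, 0, 0], [0, 0, -11, 0, 0, 0], [0, 0, -11, 0, 0, 0]]},
)

```text
clock: 15.85
eef_pos: [449.7, 130.3, 66.4]
eef_rot: [-3.141, 0.0, 0.82]
wrist_force: [-1.0, 1.0, 0.8]
finger_gap: 45.2
finger_force: 50.0
```

```bash
python3 - <<'E'
from h import *
S,d=manip.camera("side"); K,R,t=cam("side")
f=(S[:,:,2].astype(int)>S[:,:,0].astype(int)+45)&(S[:,:,2].astype(int)>S[:,:,1].astype(int)+35)
m,s,c=bl(f,180,150,240,225); print(s,c); vs,us=np.where(m)
P=R.T@(np.linalg.inv(K)@np.c_[us,vs,np.ones(len(us))].T*d[m]-t[:,None]); print(np.percentile(P,[3,50,97],axis=1).round(1).tolist())
for v in range(206,228,2): print(v,S[v,199],(R.T@(np.linalg.inv(K)@[199,v,1]*d[v,199]-t)).round(0))
print(manip.read_state()["wrist_force"])
E
```

```text
[192 185  13  17 155] [198.69032258 193.26451613]
[[429.7, 102.9, 114.1], [443.7, 113.5, 132.7], [457.8, 146.3, 135.5]]
206 [119 112 104] [442. 107.  98.]
208 [118 112 104] [442. 106.  92.]
210 [115 109 100] [441. 102.  89.]
212 [103  98  93] [441. 101.  83.]
214 [46 62 68] [440. 102.  76.]
216 [25 52 62] [440. 100.  71.]
218 [22 50 61] [439. 102.  63.]
220 [20 50 60] [439. 101.  58.]
222 [31 55 65] [438. 101.  51.]
224 [68 69 64] [438. 102.  44.]
226 [105  81  50] [438.  95.  42.]
[-0.5099187   1.41131033  0.71759721]
```

The cap has risen 5 mm, the force is about zero and the bottle has not moved, so the cap is free. I lift straight up to about 5 cm over the mouth.

Call:
send_path(
  plan={"increments": [[0, 0, -5, 0, 0, 0], [0, 0, -12, 0, 0, 0], [0, 0, -20, 0, 0, 0], [0, 0, -28, 0, 0, 0], [0, 0, -36, 0, 0, 0]]},
)

```text
clock: 16.4
eef_pos: [449.9, 130.2, 103.3]
eef_rot: [3.141, -0.0, 0.82]
wrist_force: [-0.5, -0.2, -0.2]
finger_gap: 44.8
finger_force: 50.0
```

Call:
send_path(
  plan={"increments": [[0, 0, -8, 0, 0, 0], [0, 0, -16, 0, 0, 0], [0, 0, -23, 0, 0, 0], [0, 0, -26, 0, 0, 0], [0, 0, -26, 0, 0, 0]]},
)

```text
clock: 16.9
eef_pos: [449.9, 130.2, 128.7]
eef_rot: [3.141, -0.0, 0.82]
wrist_force: [-0.1, 0.7, -1.2]
finger_gap: 45.1
finger_force: 50.0
```

Call:
send_path(
  plan={"increments": [[0, 0, 0, 0, 0, 0], [0, 0, 0, 0, 0, 0], [0, 0, 0, 0, 0, 0]]},
)

```text
clock: 17.2
eef_pos: [449.6, 130.2, 128.1]
eef_rot: [-3.141, 0.0, 0.82]
wrist_force: [-0.1, -0.1, -0.1]
finger_gap: 44.7
finger_force: 50.0
```

```bash
python3 - <<'E'
from h import *
S,d=manip.camera("side"); K,R,t=cam("side")
f=(S[:,:,2].astype(int)>S[:,:,0].astype(int)+45)&(S[:,:,2].astype(int)>S[:,:,1].astype(int)+35)
m,s,c=bl(f,170,120,250,225); print(s,c); vs,us=np.where(m)
P=R.T@(np.linalg.inv(K)@np.c_[us,vs,np.ones(len(us))].T*d[m]-t[:,None]); print(np.percentile(P,[3,50,97],axis=1).round(1).tolist())
cv2.imwrite("pics/c6.png",cv2.resize(S[110:310,130:310],None,fx=3,fy=3)[:,:,::-1])
E
```

```text
[190 165  14  16 165] [196.64242424 172.70909091]
[[429.3, 103.5, 176.3], [442.7, 112.3, 194.1], [457.5, 144.5, 197.5]]
```

View pics/c6.png

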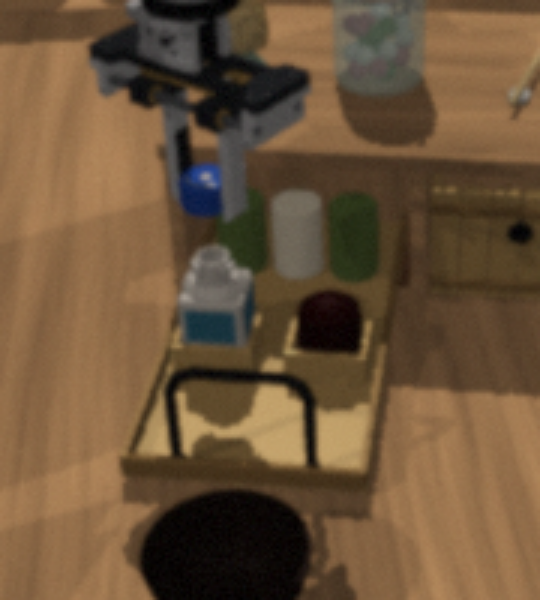

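The side crop shows the bottle open and upright at (215,300), its mouth at (212,255), and the cap level in the fingers above it at (203,190). The cap top is at z of about 196, so its rim is about 53 mm over the mouth. The caddy and bowl are in place, so I hand in.

```bash
python3 -c "
from cell import manip
print(manip.sign_off())"
```

```text
the job is handed in; nothing more can be done
None
```

The job is handed in, with no verdict returned: the tray is fully out, the bottle is open and upright in its pocket, and the cap is held level about 53 mm above the mouth.

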